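# Close up the row of spice jars in the rack

### The arm

A 6-joint arm with a two-finger parallel gripper is mounted at the origin on the work surface. World frame = base frame: x ahead of the robot, y to its left, z up, the work surface at z = 0. Lengths are in m, angles in rad, forces in N, time in s.
With the tool pointing down it reaches from about 0.3 to 0.85 m from the base axis. Payload 4.2 kg.
Tool frame: the origin (TCP) lies midway between the tips of the shut fingers; the grasp point (between the pads) lies 19 mm behind it (env.pinch_z is the distance from the TCP to the grasp point, in m); z points along the fingers, y is the line along which they close (so a half turn about z gives the same grasp; the last joint's range is limited). The gripper opens to 91 mm and grips with 3 to 60 N. Pads are 32 mm wide; open, the fingers measure 118 mm over their backs; the gripper's body (76 mm by 178 mm) begins 60 mm behind the grasp point.
Start: joints at [-1.366, 0.32, 1.565, -0, 1.257, -0.02], TCP at [0.128, -0.561, 0.214] pointing down, gripper open.
Joint ranges: [-3.11, 3.11], [-0.84, 2.01], [0.21, 2.61], [-1.34, 4.49], [0.05, 2.63], [-2.56, 2.56]. Speed limits (rad/s): [2.57, 2.57, 3.14, 3.14, 3.14, 3.14].

### API

Orientations are given as a 3x3 rotation matrix whose columns are the frame's x, y, z axes.
In Python, from cell import env gives the robot as it stands.
- The arm moves only by the tool carry_out, never from a script. Its argument "series" is a list of rows, each a list of 3 entries, a list of its own where there are three numbers: the turn, a rotation vector about the world's x, y, z in degrees, then the shift along the world's x, y, z in mm, then the closure, from 0 (fully open) to 1 (shut). In form: [[[ax, ay, az], [tx, ty, tz], claw], ...]. A call has 1 to 12 rows; each row shifts and turns the commanded pose from where the row before left it; what a row does not reach is not made up. A row lasts 1/8 s, in which the tool goes at most 62.5 mm and 10.7 degrees, less where a joint would pass 70% of its speed; a pose out of reach is approached as far as the arm can. A call is refused whole if a number of a shift passes 62.5 or a number of a turn 10.7, either way. A call with a gripper value outside its range is refused whole. The fingers move at their own pace and stop on an object; "squeeze" is the grip in N (left out, the last holds). Time passes only in rows, so rows that do not move let the fingers close. It gives the time, the measured TCP pose, the force, the opening and the grip force at its end, in the units of the state.
- env.state(): the state, without advancing time (a new reading comes with each control period).
- env.grab_frame(name): name is "side" or "top"; returns a dict with "pixels" (384x512x3 uint8, red, green, blue), "intrinsics" (3x3 intrinsics, pixels), "xyz" and "rotation" of the camera in the world. Camera axes: x right, y up, looking along -z (the intrinsics and any distortion apply to the point x, -y, -z); pixel columns grow to the right and rows downward; lengths in m; the calibration is good to about 2 mm. A picture is of the moment at which its call begins. There is no depth.
- env.job_done(): hands the job in; it is judged then, once.
The state is a dict: "time_s": time; "q": joint angles; "qd": joint speeds; "joint_torque": joint torques, N m; "tool_pos": TCP position; "tcp_rot": TCP orientation; "force": force on the tool from outside, world axes, zero at the start; "torque": the same for the moment, N m; "grip_width": opening from 0.0 (shut) to 1.0 (fully open); "grip_force": force on a finger pad.
Only numpy, scipy, OpenCV 4.12 (cv2) and the standard library are available. Lean on these libraries where they do the work, as an engineer would, in place of code of your own. Each camera call takes 0.05 s, during which the arm holds its last target. There are 200 camera calls.

### The job

Three spice jars are lying loose in the near lane of the jar rack. Take the narrow bench scraper from its wooden block, reach down between the guard rods with the blade and roll the front jar gently along the lane until all three jars are closed up, touching, against the end stop, giving the row a light steady press with the blade to be sure that it is solid. Then stand the scraper back in its block, fully down, and leave the jars closed up and the little bowl and the wooden spoon where they are.

Things in the scene. Friction and masses are not known exactly. Their poses are not given: they have to be found in the camera images.
- rack: Two-lane beech jar rack fixed to the table, 190 mm wide (x), 350 long (y), 76 high. Origin: centre of its underside. Lanes run along its y: open mouth with a 7 mm lip at -y, end wall at +y. The near lane, at x = -46 mm (robot's side), holds the three loose jars; the far lane (x = +46 mm) holds four jars that are part of the rack and stay.
- near_lane (a point): Middle of the near lane's floor; axes as the rack. The floor is flat, rubber lined, 16 mm above the table. Inside, the lane is 86 mm wide (x) and 338 mm long (y from -169 to +169 mm); its side walls rise 32 mm over the floor.
- guard_gap (a point): Over the lane's middle, between the tops of the two 6 mm steel guard rods that run along the whole near lane, 37 mm to either side of its middle. Rod tops are 75.5 mm above the table, the gap is 68 mm wide: neither jars nor a gripper pass, the scraper's blade does.
- lane_end (a point): On the near lane's floor at the closed end (inner face of the end wall). Before it sits an adjustable end stop: aluminium plate with rubber pad and black thumb knob, top 71 mm above the table, clamped tight, as wide as the lane. Its face lies anywhere from 24 to 64 mm before this point, towards the mouth; its place is not measured and must be felt or seen.
- jar_front: Amber glass spice jar, steel lid, paper band, lying across the near lane nearest its mouth. 80 mm long, diameter 50 mm at lid and foot (14 mm each), 47 mm between; 0.1 to 0.21 kg. Origin: middle of its axis, 41 mm above the table; x along its axis, y and z turn as it rolls. Loose, it rolls with under 1 N. Glass: never push over 15 N or roll faster than 0.2 m/s.
- jar_mid: Same jar, second from the mouth; loose, with gaps before and behind it. Same frame. When one loose jar rolls into the next, the scraper feels a short bump of a few N that dies away at once; only the row solid against the stop pushes back steadily, rising by some N per mm.
- jar_back: Same jar, the third from the mouth, nearest to the end stop, not touching it at first. Same frame.
- scraper: Narrow bench scraper, 0.14 kg, standing blade down in its block, leaning up to 4 degrees. Dark flat-sided wooden handle 60 (x) by 22 (y) by 30 mm high; below it a steel blade 50 mm wide (x), 3 mm thick (y). Origin: centre of the handle; z up when standing; blade edge at z = -95 mm, handle top at +15 mm. Grip it across its 22 mm (fingers closing along its y).
- block: Wooden block fixed to the table, 98 (x) by 70 (y) by 57 mm high. Origin: centre of its underside; over it the slot for the blade: 58 mm long (x), 6 mm wide (y), widening to 18 mm over its top 10 mm; slot floor 12 mm above the table. The scraper fully down has its origin 107 mm above the table, over the block's origin.
- pinch_bowl: Small blue ceramic bowl, rim radius 45 mm, 40 mm high, by the block; bystander. Origin: underside centre.
- spoon: Wooden spoon, 200 mm long, lying in front of the rack; bystander.
Not all that is in view belongs to the job. What is shaped like the block but green is not meant. There is more than one size of the scraper; the job needs the smaller.

How it is judged:
On the way, in this order (a step that is already met when the one before it is completed fails the run):
1. the scraper is lifted out of its block (z of scraper in the frame of block above 0.155 m), for 0.1 s.
2. the blade presses the front jar steadily (2 N or more) while all three jars touch and the row stands still: it is solid against the end stop (contact force between scraper and jar_front above 2 N and distance between jar_front and jar_mid below 0.053 m and distance between jar_mid and jar_back below 0.053 m and y of jar_back in the frame of rack above 0.076 m and linear speed of each of jar_front, jar_back below 0.008 m/s), for 0.2 s.
At the end, for the whole second after the job is handed in: The three jars lie at rest in the near lane, closed up against the end stop with no gap over 4 mm between neighbours, and the scraper stands released in the slot of its block, within 5 mm of fully down and less than 7 degrees from upright (distance between jar_front and jar_mid below 0.054 m and distance between jar_mid and jar_back below 0.054 m and y of jar_back in the frame of rack above 0.075 m and linear speed of each of jar_front, jar_mid, jar_back below 0.01 m/s and horizontal distance between scraper and block below 0.018 m and z of scraper in the frame of block below 0.112 m and angle between scraper's own z axis and vertical below 0.12 rad and linear speed of scraper below 0.02 m/s and x of jar_front in the frame of rack between -0.054 and -0.038 m and z of each of jar_front, jar_mid, jar_back in the frame of rack below 0.046 m and x of jar_mid in the frame of rack between -0.054 and -0.038 m and x of jar_back in the frame of rack between -0.054 and -0.038 m); the robot touches nothing.
It fails at once if the scraper pushes a jar with more than 15 N (contact force between scraper and jar_front above 15 N or contact force between scraper and jar_mid above 15 N or contact force between scraper and jar_back above 15 N).
It fails at once if a jar is shot along the lane faster than 0.25 m/s (linear speed of any of jar_front, jar_mid, jar_back above 0.25 m/s).
It fails at once if the gripper itself touches a loose jar (contact force between the arm and jar_front above 0.5 N or contact force between the arm and jar_mid above 0.5 N or contact force between the arm and jar_back above 0.5 N).
It fails at once if the small bowl or the wooden spoon is moved more than 30 mm (distance of any of pinch_bowl, spoon from where it was at the start of the episode above 0.03 m).
It also fails if it takes over 72 s, if anything falls off the work surface, if the arm or the gripper's body presses on something with over 40 N, if the wrist force passes 120 N, or if a joint passes its speed limit or range.

## Working session

There is one attempt and no reset: what is moved stays moved. The work goes in short steps, Python scripts to look and compute and a tool call to move; the robot and the scene stay as the last step left them, time stands still between calls to the robot, and variables do not carry over. Pictures are saved under pics/ and viewed, at most 12 in all, crops included, and the job is handed in when it is done.

Besides the shell and the picture viewer there is one more tool, called as name(argument=value, ...) on one line, values as JSON. carry_out: Moves the arm, as the interface text tells. Its arguments: {"type":"object","properties":{"series":{"type":"array","items":{"type":"array"}},"squeeze":{"type":"number"}},"required":["series"]}

```bash
mkdir -p pics
cat > h.py <<'E'
import numpy as np, cv2
from cell import env
def grab(n,f=None):
    d=env.grab_frame(n)
    if f: cv2.imwrite('pics/'+f,cv2.cvtColor(d['pixels'],cv2.COLOR_RGB2BGR))
    return d
def ray(d,u,v):
    K=np.array(d['intrinsics']);R=np.array(d['rotation'])
    p=np.linalg.inv(K)@[u,v,1]
    return np.array(d['xyz']),R@np.array([p[0],-p[1],-p[2]])
def onz(d,u,v,z):
    o,r=ray(d,u,v);return o+r*(z-o[2])/r[2]
def proj(d,P):
    c=np.array(d['rotation']).T@(np.array(P)-np.array(d['xyz']));c=np.array([c[0],-c[1],-c[2]])
    q=np.array(d['intrinsics'])@c;return q[:2]/q[2]
def tri(d1,p1,d2,p2):
    A=[];b=[]
    for d,p in((d1,p1),(d2,p2)):
        o,r=ray(d,*p);r=r/np.linalg.norm(r);M=np.eye(3)-np.outer(r,r);A.append(M);b.append(M@o)
    return np.linalg.lstsq(np.vstack(A),np.hstack(b),rcond=None)[0]
E
python3 - <<'E'
from h import *
for n in('top','side'):
    d=grab(n,n+'0.png');print(n,{k:np.round(d[k],3).tolist() for k in d if k!='pixels'})
s=env.state();print(s)
E
```

```text
top {'intrinsics': [[481.492, 0.0, 252.11], [0.0, 481.492, 193.252], [0.0, 0.0, 1.0]], 'xyz': [0.321, 0.031, 1.316], 'rotation': [[0.023, 0.986, -0.164], [-1.0, 0.025, 0.011], [0.014, 0.164, 0.986]]}
side {'intrinsics': [[461.667, 0.0, 260.583], [0.0, 461.667, 201.363], [0.0, 0.0, 1.0]], 'xyz': [-0.061, 0.654, 0.926], 'rotation': [[-0.724, 0.469, -0.505], [-0.689, -0.507, 0.518], [-0.013, 0.723, 0.691]]}
{'time_s': 0.1, 'q': array([-1.36594781e+00,  3.20248857e-01,  1.56553002e+00, -6.52765795e-06,
        1.25741199e+00, -2.00288605e-02]), 'qd': array([ 0.00159904,  0.00074939, -0.00311497,  0.00048826, -0.00213143,
        0.00019892]), 'joint_torque': array([ 1.31874840e-03, -4.13332164e+01, -2.32510632e+01,  7.27451476e-02,
        4.21334244e-02, -6.68982352e-05]), 'tool_pos': array([ 0.12810969, -0.56009179,  0.21320285]), 'tcp_rot': array([[ 9.74821011e-01,  2.22988535e-01, -3.31186689e-04],
       [ 2.22988779e-01, -9.74819758e-01,  1.56353475e-03],
       [ 2.58029950e-05, -1.59801744e-03, -9.99998723e-01]]), 'force': array([ 0.28356236,  0.53557541, -0.23346913]), 'torque': array([0.00397022, 0.02616569, 0.02875193]), 'grip_force': 0.0, 'grip_width': 0.9978286363667297}
```

View pics/top0.png

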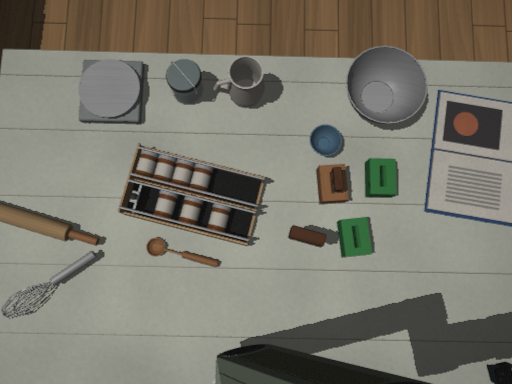

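View pics/side0.png

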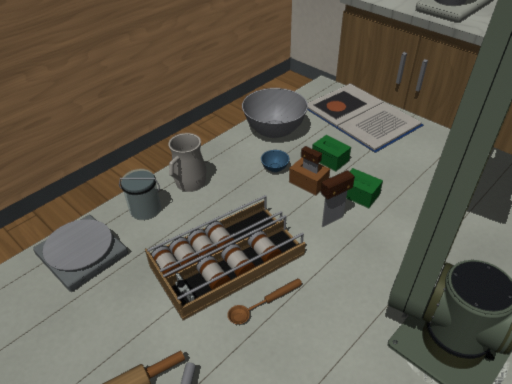

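The top view shows the rack at about (193,195) with the end stop at its left end (135,195), the near jars at (165,205), (190,210) and (218,215), the block and scraper at (334,182), the bowl at (326,140) and the spoon at (183,250). The larger scraper is at (307,236). The side view shows the same layout. Next I'll zoom in.

Run:
```python
import cv2,numpy as np
t=cv2.imread('pics/top0.png');s=cv2.imread('pics/side0.png')
f=lambda im,x,y,w,h,k:cv2.resize(im[y:y+h,x:x+w],None,fx=k,fy=k,interpolation=cv2.INTER_CUBIC)
a=np.hstack([f(t,310,155,50,60,8),f(s,280,140,50,60,8)])
cv2.imwrite('pics/c1.png',a)
cv2.imwrite('pics/c2.png',f(t,115,140,155,110,5))
```

```text
(no output)
```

View pics/c1.png

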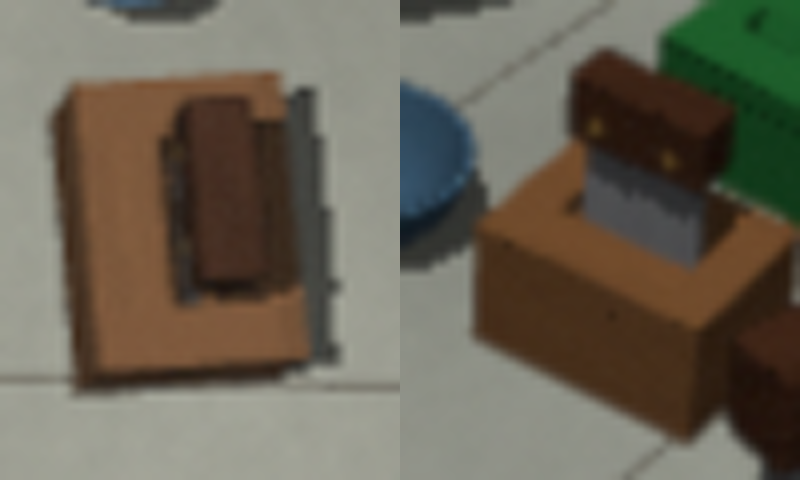

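View pics/c2.png

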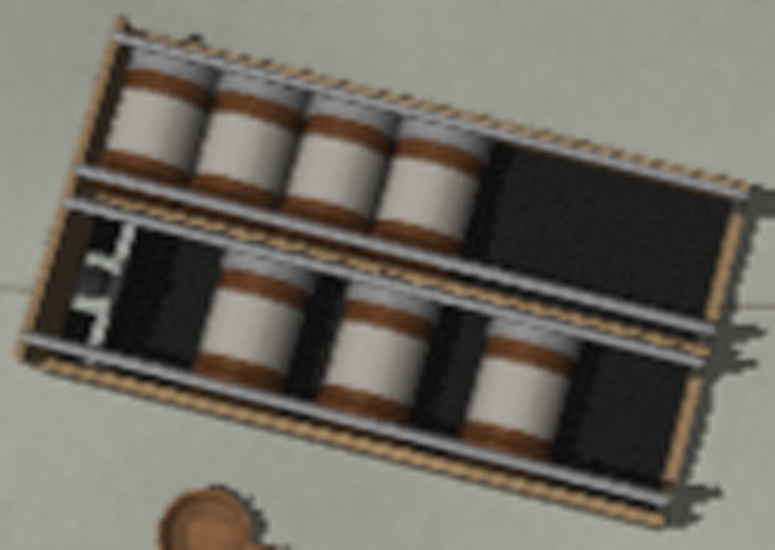

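The crops clearly show the handle and block corners (top crop), the near rods running (70,203)-(705,352) and (25,340)-(668,500), and the stop's pad face near u≈120-140. Now I'll compute the poses.

Run:
```python
from h import *
t=grab('top');s=grab('side')
T=lambda u,v:(310+(u-4)/8+.0,155+(v-4)/8)
S=lambda u,v:(280+(u-404)/8,140+(v-4)/8)
C=lambda u,v:(115+(u-2)/5,140+(v-2)/5)
bt=[(75,88),(278,72),(308,358),(98,370)]; bs=[(795,240),(693,328),(478,228),(585,145)]
P=np.array([onz(t,*T(*p),.057) for p in bt]);print('block top',P.round(4),P.mean(0))
Q=np.array([onz(s,*S(*p),.057) for p in bs]);print('block side',Q.round(4),Q.mean(0))
ht=[(190,97),(248,97),(258,282),(195,280)]
for z in(.117,.122):
  P=np.array([onz(t,*T(*p),z) for p in ht]);print('handle top',P.round(4),P.mean(0))
hs=[(605,50),(733,100),(705,135),(575,78)]
Q=np.array([onz(s,*S(*p),.122) for p in hs]);print('handle side',Q.round(4),Q.mean(0))
print('tri',tri(t,T(*np.mean(ht,0)),s,S(*np.mean(hs,0))))
R=np.array([onz(t,*C(*p),.0735) for p in [(70,203),(705,352),(25,340),(668,500)]]);print('rods',R.round(4))
for p in[(120,35),(745,190)]:print(onz(t,*C(*p),.0735))
for p in [(262,315),(377,350),(520,388)]:print('jar',onz(t,*C(*p),.062))
for p in [(128,235),(98,350)]:print('stop top',onz(t,*C(*p),.071))
```

```text
block top [[ 0.6098 -0.1602  0.057 ]
 [ 0.6171 -0.2285  0.057 ]
 [ 0.5201 -0.2377  0.057 ]
 [ 0.5144 -0.1679  0.057 ]] [ 0.56535809 -0.19857071  0.057     ]
block side [[ 0.5204 -0.2319  0.057 ]
 [ 0.5171 -0.1682  0.057 ]
 [ 0.6101 -0.1585  0.057 ]
 [ 0.6127 -0.2229  0.057 ]] [ 0.56507108 -0.19535068  0.057     ]
handle top [[ 0.5941 -0.1879  0.117 ]
 [ 0.5945 -0.2065  0.117 ]
 [ 0.5346 -0.2092  0.117 ]
 [ 0.5347 -0.1892  0.117 ]] [ 0.56448352 -0.1982238   0.117     ]
handle top [[ 0.5929 -0.187   0.122 ]
 [ 0.5934 -0.2055  0.122 ]
 [ 0.5337 -0.2082  0.122 ]
 [ 0.5339 -0.1883  0.122 ]] [ 0.56346649 -0.19726956  0.122     ]
handle side [[ 0.5922 -0.2044  0.122 ]
 [ 0.5402 -0.2124  0.122 ]
 [ 0.535  -0.19    0.122 ]
 [ 0.5895 -0.1844  0.122 ]] [ 0.56422342 -0.19782926  0.122     ]
tri [ 0.5632925  -0.19706809  0.12274952]
rods [[0.5537 0.3414 0.0735]
 [0.4832 0.0072 0.0735]
 [0.4809 0.36   0.0735]
 [0.406  0.0246 0.0735]]
[0.64496281 0.32088773 0.0735    ]
[ 0.56967218 -0.01198861  0.0735    ]
jar [0.49863527 0.24004468 0.062     ]
jar [0.48159605 0.17897157 0.062     ]
jar [0.46339134 0.10341573 0.062     ]
stop top [0.53793204 0.31071419 0.071     ]
stop top [0.47690398 0.3225758  0.071     ]
```

carry_out(series=[[[0, 0, -0.7], [36, 30, 0], 0], [[0, 0, -0.7], [36, 30, 0], 0], [[0, 0, -0.7], [36, 30, 0], 0], [[0, 0, -0.7], [36, 30, 0], 0], [[0, 0, -0.7], [36, 30, 0], 0], [[0, 0, -0.7], [36, 30, 0], 0], [[0, 0, -0.7], [36, 30, 0], 0], [[0, 0, -0.7], [36, 30, 0], 0], [[0, 0, -0.7], [36, 30, 0], 0], [[0, 0, -0.7], [36, 30, 0], 0], [[0, 0, -0.6], [36, 30, 0], 0], [[0, 0, -0.6], [36, 30, 0], 0]], squeeze=30)

```text
time_s: 1.7
tool_pos: [0.5612, -0.1994, 0.2138]
tcp_rot: [[0.997, 0.081, -0.0], [0.081, -0.997, -0.0], [-0.0, 0.0, -1.0]]
force: [0.3, 0.1, 0.6]
grip_width: 1.0
grip_force: 0.0
```

carry_out(series=[[[0, 0, 0], [4, 2.5, -20], 0], [[0, 0, 0], [0, 0, -30], 0], [[0, 0, 0], [0, 0, -30], 0], [[0, 0, 0], [0, 0, -30], 0], [[0, 0, 0], [0, 0, -14], 0], [[0, 0, 0], [0, 0, 0], 0.3], [[0, 0, 0], [0, 0, 0], 0.5]])

```text
time_s: 2.58
tool_pos: [0.5651, -0.1984, 0.0912]
tcp_rot: [[0.997, 0.082, 0.002], [0.082, -0.997, -0.001], [0.002, 0.001, -1.0]]
force: [0.2, 0.1, -0.1]
grip_width: 0.808
grip_force: 0.0
```

carry_out(series=[[[0, 0, 0], [0, 0, 0], 0.65], [[0, 0, 0], [0, 0, 0], 0.8], [[0, 0, 0], [0, 0, 0], 1], [[0, 0, 0], [0, 0, 0], 1], [[0, 0, 0], [0, 0, 0], 1], [[0, 0, 0], [0, 0, 0], 1]])

```text
time_s: 3.32
tool_pos: [0.5642, -0.1981, 0.09]
tcp_rot: [[0.997, 0.082, -0.0], [0.082, -0.997, -0.0], [-0.0, 0.0, -1.0]]
force: [0.8, -0.0, -0.3]
grip_width: 0.243
grip_force: 30.0
```

carry_out(series=[[[0, 0, 0], [0, 0, 10], 1], [[0, 0, 0], [0, 0, 20], 1], [[0, 0, 0], [0, 0, 25], 1], [[0, 0, 0], [0, 0, 25], 1], [[0, 0, 0], [0, 0, 20], 1], [[0, 0, 0], [0, 0, 10], 1], [[0, 0, 0], [0, 0, 0], 1]])

```text
time_s: 4.2
tool_pos: [0.5644, -0.1981, 0.2006]
tcp_rot: [[0.997, 0.082, 0.001], [0.082, -0.997, -0.0], [0.001, 0.001, -1.0]]
force: [-0.3, -0.6, -2.3]
grip_width: 0.244
grip_force: 30.0
```

Run:
```python
from h import *
t=grab('top','top1.png');s=grab('side','side1.png')
print(tri(t,(307,236),s,(337,185)))
f=lambda d,x,y,w,h,k:cv2.resize(d['pixels'][y:y+h,x:x+w,::-1],None,fx=k,fy=k,interpolation=cv2.INTER_CUBIC)
cv2.imwrite('pics/c3.png',np.hstack([f(t,280,130,100,120,4),f(s,270,80,100,120,4)]))
```

```text
[ 0.41489968 -0.11881774  0.1336512 ]
```

View pics/c3.png

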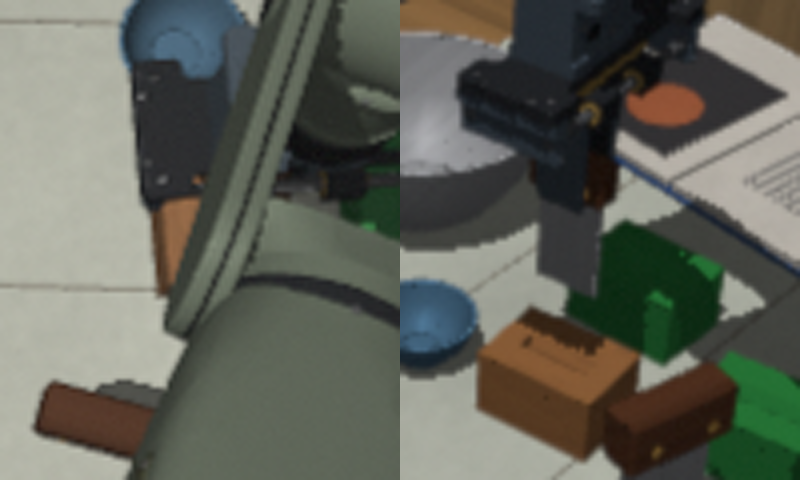

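The scraper is held upright above the block, with its blade at about (565,240) in the right crop. I'll carry it over the mouth of the lane.

carry_out(series=[[[0, 0, -1.7], [-11, 24, 0], 1], [[0, 0, -1.7], [-11, 25, 0], 1], [[0, 0, -1.7], [-11, 25, 0], 1], [[0, 0, -1.7], [-11, 25, 0], 1], [[0, 0, -1.7], [-11, 25, 0], 1], [[0, 0, -1.7], [-11, 25, 0], 1], [[0, 0, -1.7], [-12, 25, 0], 1], [[0, 0, -1.7], [-12, 25, 0], 1], [[0, 0, -1.7], [-12, 25, 0], 1], [[0, 0, -1.8], [-11, 23, 0], 1], [[0, 0, 0], [0, 0, 0], 1], [[0, 0, 0], [0, 0, 0], 1]])

```text
time_s: 5.8
tool_pos: [0.4513, 0.0485, 0.1996]
tcp_rot: [[0.977, -0.215, -0.0], [-0.215, -0.977, -0.001], [-0.0, 0.001, -1.0]]
force: [0.3, 0.7, -1.0]
grip_width: 0.24
grip_force: 30.0
```

Run:
```python
from h import *
t=grab('top','top2.png');s=grab('side','side2.png');st=env.state();p=st['tool_pos'];print(st['tool_pos'],st['force'])
R=st['tcp_rot']
for z in(.0755,.04):
  for sx in(-25,25):
    P=p+R[:,0]*sx/1000;P[2]=z;print(z,sx,proj(t,P),proj(s,P))
f=lambda d,x,y,w,h,k:cv2.resize(d['pixels'][y:y+h,x:x+w,::-1],None,fx=k,fy=k,interpolation=cv2.INTER_CUBIC)
cv2.imwrite('pics/c4.png',np.hstack([f(t,180,140,100,140,4),f(s,210,140,100,140,4)]))
```

```text
[0.45150718 0.04829363 0.1997173 ] [-0.36525622  0.15914951 -2.2639265 ]
0.0755 -25 [237.13810092 231.06517987] [289.05239837 234.36078509]
0.0755 25 [241.81362835 212.36392909] [277.33751593 222.35794031]
0.04 -25 [237.35484068 232.22026081] [288.63490646 243.80766352]
0.04 25 [241.90151618 214.02160765] [277.17006446 231.81204704]
```

View pics/c4.png

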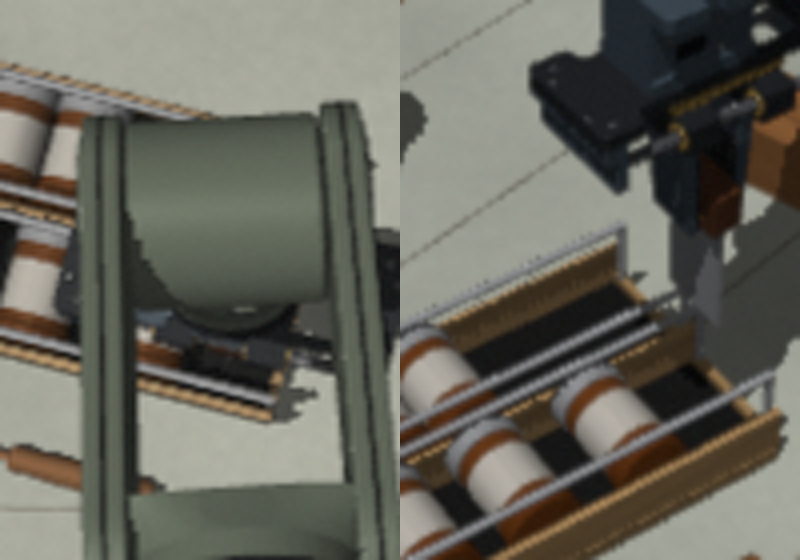

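In the side crop the blade hangs over the mouth end between the rods, whose ends show at (690,310) and (770,378). It may sit a little toward the far rod, so I'll check that against rod lines fitted in both views.

Run:
```python
import cv2,numpy as np
s=cv2.imread('pics/side2.png')
cv2.imwrite('pics/c5.png',cv2.resize(s[195:320,140:320],None,fx=4.4,fy=4.4,interpolation=cv2.INTER_CUBIC))
```

```text
(no output)
```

View pics/c5.png

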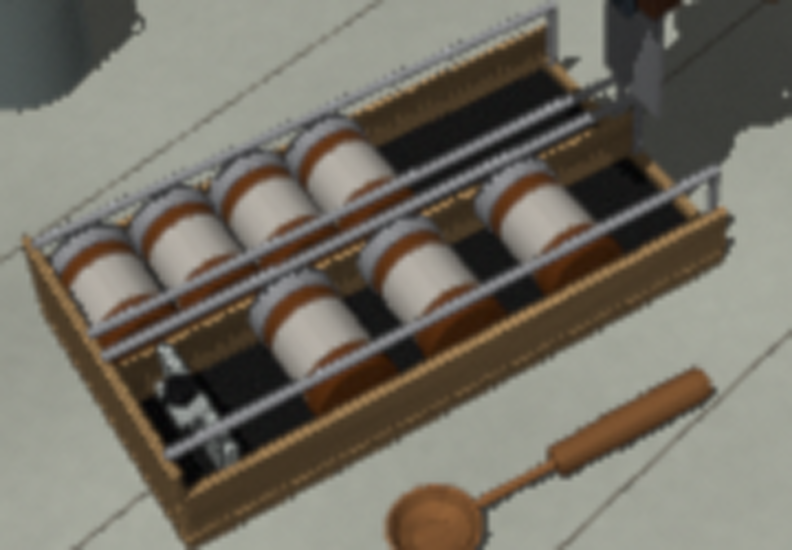

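The near lane's rods run (110,352)-(592,122) and (172,455)-(718,172) in this crop. The line I used earlier was the neighbouring lane's rod.

Run:
```python
from h import *
s=grab('side');t=grab('top')
C=lambda u,v:(140+(u-2)/4.4,195+(v-2)/4.4)
p=env.state()['tool_pos']
for d,F in((s,[C(110,352),C(592,122),C(172,455),C(718,172)]),(t,[(115+(u-2)/5,140+(v-2)/5) for u,v in[(70,203),(705,352),(25,340),(668,500)]])):
  P=[onz(d,*q,.0725)[:2] for q in F]
  for a,b in((P[0],P[1]),(P[2],P[3])):
    e=(b-a)/np.linalg.norm(b-a);r=p[:2]-a
    print('yaw',np.degrees(np.arctan2(-e[0],-e[1])),'signed dist mm',1000*(e[0]*r[1]-e[1]*r[0]),a,b,'station of blade from end',1000*r@e)
```

```text
yaw 13.870447985361755 signed dist mm -32.20674365179592 [0.5568226  0.34071475] [0.48408966 0.0461632 ] station of blade from end 309.1085006480055
yaw 13.09642265513128 signed dist mm 39.83307728165185 [0.48288918 0.35926   ] [0.40549289 0.02657514] station of blade from end 309.95549988160707
yaw 11.912395114816764 signed dist mm -39.71526180506335 [0.55392895 0.34169775] [0.48336589 0.0072107 ] station of blade from end 308.192109261484
yaw 12.593703761762535 signed dist mm 39.16475447045628 [0.48101888 0.36030317] [0.40602798 0.02463992] station of blade from end 310.9033391702511
```

carry_out(series=[[[0, 0, -0.4], [-1.5, 0.3, -15], 1], [[0, 0, 0], [0, 0, -20], 1], [[0, 0, 0], [0, 0, -12], 1], [[0, 0, 0], [0, 0, -12], 1], [[0, 0, 0], [0, 0, -12], 1], [[0, 0, 0], [0, 0, -12], 1], [[0, 0, 0], [0, 0, -10.5], 1], [[0, 0, 0], [0, 0, 0], 1], [[0, 0, 0], [0, 0, 0], 1]])

```text
time_s: 7.12
tool_pos: [0.45, 0.0493, 0.1067]
tcp_rot: [[0.975, -0.222, 0.001], [-0.222, -0.975, -0.0], [0.001, -0.0, -1.0]]
force: [-0.3, 0.9, -1.6]
grip_width: 0.237
grip_force: 30.0
```

carry_out(series=[[[0, 0, 0], [1.1, 4.9, 0], 1], [[0, 0, 0], [1.1, 4.9, 0], 1], [[0, 0, 0], [1.1, 4.9, 0], 1], [[0, 0, 0], [1.1, 4.9, 0], 1], [[0, 0, 0], [1.1, 4.9, 0], 1], [[0, 0, 0], [1.1, 4.9, 0], 1], [[0, 0, 0], [1.1, 4.9, 0], 1], [[0, 0, 0], [1.1, 4.9, 0], 1], [[0, 0, 0], [1.1, 4.9, 0], 1], [[0, 0, 0], [1.1, 4.9, 0], 1], [[0, 0, 0], [1.1, 4.9, 0], 1], [[0, 0, 0], [1.1, 4.9, 0], 1]])

```text
time_s: 8.62
tool_pos: [0.4629, 0.1084, 0.1064]
tcp_rot: [[0.975, -0.222, -0.0], [-0.222, -0.975, -0.0], [-0.0, 0.0, -1.0]]
force: [0.6, -0.4, -0.6]
grip_width: 0.238
grip_force: 30.0
```

carry_out(series=[[[0, 0, 0], [1.1, 4.9, 0], 1], [[0, 0, 0], [1.1, 4.9, 0], 1], [[0, 0, 0], [1.1, 4.9, 0], 1], [[0, 0, 0], [1.1, 4.9, 0], 1], [[0, 0, 0], [0.8, 3.6, 0], 1], [[0, 0, 0], [0.8, 3.6, 0], 1]])

```text
time_s: 9.38
tool_pos: [0.4689, 0.1351, 0.1065]
tcp_rot: [[0.975, -0.222, -0.0], [-0.222, -0.975, -0.0], [-0.0, 0.0, -1.0]]
force: [-1.2, -1.3, -0.0]
grip_width: 0.243
grip_force: 30.0
```

carry_out(series=[[[0, 0, 0], [0.5, 2, 0], 1], [[0, 0, 0], [0.4, 2, 0], 1], [[0, 0, 0], [0.5, 2, 0], 1], [[0, 0, 0], [0.4, 2, 0], 1]])

```text
time_s: 9.88
tool_pos: [0.4707, 0.1429, 0.1065]
tcp_rot: [[0.975, -0.222, 0.0], [-0.222, -0.975, -0.0], [0.0, 0.0, -1.0]]
force: [-0.5, -0.0, -1.8]
grip_width: 0.24
grip_force: 30.0
```

Run:
```python
from h import *
s=grab('side','side3.png');print(env.state()['force'])
cv2.imwrite('pics/c6.png',cv2.resize(s['pixels'][195:320,140:320,::-1],None,fx=4.4,fy=4.4,interpolation=cv2.INTER_CUBIC))
```

```text
[ 0.35284812  0.27517169 -1.73812219]
```

View pics/c6.png

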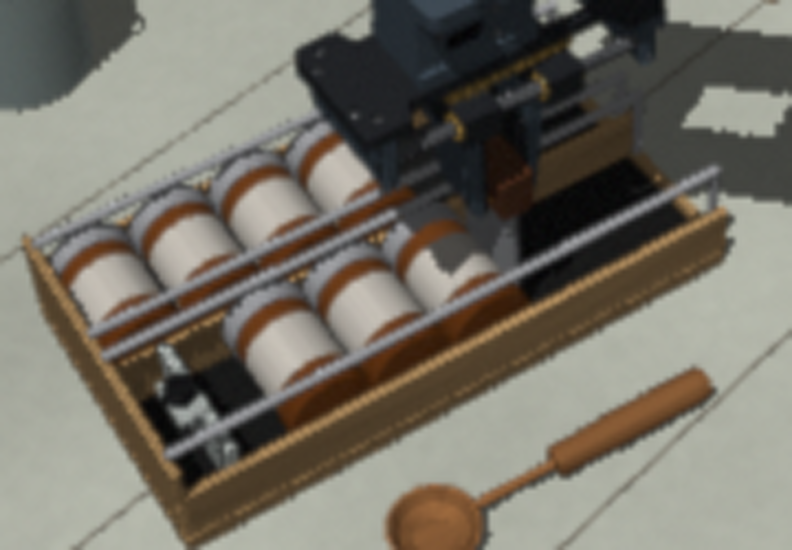

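All three jars are now nearly touching in the crop, with the front jar at (455,270) against the blade. The row is still short of the stop at (195,410), so I'll carry on slowly.

carry_out(series=[[[0, 0, 0], [0.5, 2, 0], 1], [[0, 0, 0], [0.4, 2, 0], 1], [[0, 0, 0], [0.5, 2, 0], 1], [[0, 0, 0], [0.4, 2, 0], 1], [[0, 0, 0], [0.2, 1, 0], 1]])

```text
time_s: 10.55
tool_pos: [0.4728, 0.1522, 0.1065]
tcp_rot: [[0.975, -0.222, 0.0], [-0.222, -0.975, 0.0], [0.0, -0.001, -1.0]]
force: [0.1, -0.2, -1.0]
grip_width: 0.241
grip_force: 30.0
```

carry_out(series=[[[0, 0, 0], [0.2, 1, 0], 1], [[0, 0, 0], [0.3, 1, 0], 1], [[0, 0, 0], [0.2, 1, 0], 1], [[0, 0, 0], [0.2, 1, 0], 1]])

```text
time_s: 11.05
tool_pos: [0.4736, 0.1559, 0.1065]
tcp_rot: [[0.975, -0.222, 0.0], [-0.222, -0.975, -0.0], [0.0, 0.0, -1.0]]
force: [-0.8, -0.5, -1.2]
grip_width: 0.24
grip_force: 30.0
```

carry_out(series=[[[0, 0, 0], [0.2, 1, 0], 1], [[0, 0, 0], [0.3, 1, 0], 1], [[0, 0, 0], [0.2, 1, 0], 1], [[0, 0, 0], [0.2, 1, 0], 1]])

```text
time_s: 11.55
tool_pos: [0.4745, 0.1599, 0.1065]
tcp_rot: [[0.975, -0.222, -0.0], [-0.222, -0.975, -0.0], [-0.0, 0.0, -1.0]]
force: [-0.1, -0.7, -1.0]
grip_width: 0.242
grip_force: 30.0
```

carry_out(series=[[[0, 0, 0], [0.2, 1, 0], 1], [[0, 0, 0], [0.3, 1, 0], 1], [[0, 0, 0], [0.2, 1, 0], 1]])

```text
time_s: 11.92
tool_pos: [0.4752, 0.1629, 0.1065]
tcp_rot: [[0.975, -0.222, 0.0], [-0.222, -0.975, -0.0], [0.0, 0.0, -1.0]]
force: [0.1, -1.2, -1.1]
grip_width: 0.242
grip_force: 30.0
```

carry_out(series=[[[0, 0, 0], [0.2, 1, 0], 1], [[0, 0, 0], [0.3, 1, 0], 1]])

```text
time_s: 12.18
tool_pos: [0.4757, 0.1649, 0.1065]
tcp_rot: [[0.975, -0.222, -0.0], [-0.222, -0.975, -0.0], [-0.0, 0.0, -1.0]]
force: [0.2, -1.0, -0.5]
grip_width: 0.239
grip_force: 30.0
```

carry_out(series=[[[0, 0, 0], [0.2, 1, 0], 1], [[0, 0, 0], [0.3, 1, 0], 1]])

```text
time_s: 12.42
tool_pos: [0.4762, 0.1669, 0.1065]
tcp_rot: [[0.975, -0.222, -0.0], [-0.222, -0.975, -0.0], [-0.0, 0.0, -1.0]]
force: [-0.1, -1.7, -1.5]
grip_width: 0.238
grip_force: 30.0
```

carry_out(series=[[[0, 0, 0], [0.2, 1, 0], 1], [[0, 0, 0], [0.2, 1, 0], 1]])

```text
time_s: 12.68
tool_pos: [0.4766, 0.1689, 0.1065]
tcp_rot: [[0.975, -0.222, 0.0], [-0.222, -0.975, -0.0], [0.0, 0.0, -1.0]]
force: [-0.0, -1.0, -1.5]
grip_width: 0.239
grip_force: 30.0
```

carry_out(series=[[[0, 0, 0], [0.2, 1, 0], 1]])

```text
time_s: 12.8
tool_pos: [0.4768, 0.1699, 0.1065]
tcp_rot: [[0.975, -0.222, 0.0], [-0.222, -0.975, -0.0], [0.0, 0.0, -1.0]]
force: [0.2, -0.3, 0.1]
grip_width: 0.241
grip_force: 30.0
```

carry_out(series=[[[0, 0, 0], [0.2, 1, 0], 1], [[0, 0, 0], [0.2, 1, 0], 1]])

```text
time_s: 13.05
tool_pos: [0.477, 0.1713, 0.1064]
tcp_rot: [[0.975, -0.221, -0.001], [-0.221, -0.975, -0.002], [-0.0, 0.002, -1.0]]
force: [-0.6, -3.8, 0.2]
grip_width: 0.241
grip_force: 30.0
```

carry_out(series=[[[0, 0, 0], [0, 0, 0], 1]])

```text
time_s: 13.18
tool_pos: [0.477, 0.1713, 0.1064]
tcp_rot: [[0.975, -0.221, -0.001], [-0.221, -0.975, -0.001], [-0.0, 0.001, -1.0]]
force: [-0.4, -3.9, 0.3]
grip_width: 0.239
grip_force: 30.0
```

Run:
```python
from h import *
s=grab('side','side4.png');print(env.state()['force'])
cv2.imwrite('pics/c7.png',cv2.resize(s['pixels'][195:320,140:320,::-1],None,fx=4.4,fy=4.4,interpolation=cv2.INTER_CUBIC))
```

```text
[-0.34269835 -4.06618599  0.8672255 ]
```

View pics/c7.png

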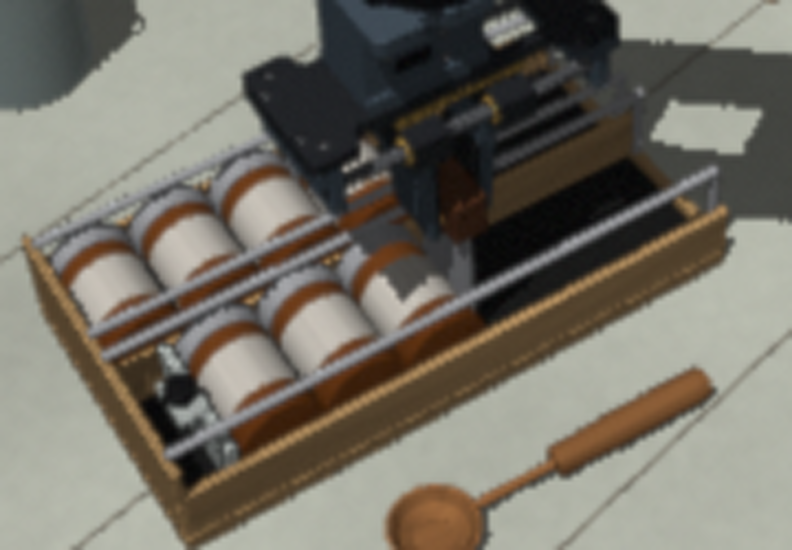

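The force holds steady at about 4 N, and the crop shows the row closed against the stop with the back jar at (240,365). I'll press slightly more, hold, then back off slowly.

carry_out(series=[[[0, 0, 0], [0.1, 0.5, 0], 1], [[0, 0, 0], [0, 0, 0], 1], [[0, 0, 0], [0, 0, 0], 1], [[0, 0, 0], [0, 0, 0], 1], [[0, 0, 0], [0, 0, 0], 1], [[0, 0, 0], [0, 0, 0], 1]])

```text
time_s: 13.98
tool_pos: [0.477, 0.1715, 0.1064]
tcp_rot: [[0.975, -0.221, -0.001], [-0.221, -0.975, -0.002], [-0.0, 0.002, -1.0]]
force: [-0.5, -5.3, 0.3]
grip_width: 0.242
grip_force: 30.0
```

carry_out(series=[[[0, 0, 0], [-0.1, -0.5, 0], 1], [[0, 0, 0], [-0.1, -0.5, 0], 1], [[0, 0, 0], [-0.1, -0.5, 0], 1], [[0, 0, 0], [-0.1, -0.5, 0], 1], [[0, 0, 0], [-0.1, -0.5, 0], 1], [[0, 0, 0], [-0.1, -0.5, 0], 1], [[0, 0, 0], [-0.2, -1, 0], 1], [[0, 0, 0], [-0.5, -2, 0], 1], [[0, 0, 0], [-1.1, -5, 0], 1], [[0, 0, 0], [-2.2, -10, 0], 1], [[0, 0, 0], [-2.2, -10, 0], 1], [[0, 0, 0], [0, 0, 0], 1]])

```text
time_s: 15.48
tool_pos: [0.4702, 0.1404, 0.1065]
tcp_rot: [[0.975, -0.223, -0.0], [-0.223, -0.975, -0.0], [-0.0, 0.0, -1.0]]
force: [0.2, 0.3, -0.8]
grip_width: 0.243
grip_force: 30.0
```

carry_out(series=[[[0, 0, 0], [0, 0, 10], 1], [[0, 0, 0], [0, 0, 20], 1], [[0, 0, 0], [0, 0, 25], 1], [[0, 0, 0], [0, 0, 25], 1], [[0, 0, 0], [0, 0, 15], 1], [[0, 0, 0], [0, 0, 0], 1]])

```text
time_s: 16.23
tool_pos: [0.4711, 0.1417, 0.2026]
tcp_rot: [[0.975, -0.222, 0.003], [-0.222, -0.975, 0.001], [0.002, -0.001, -1.0]]
force: [-0.4, 0.1, -1.9]
grip_width: 0.243
grip_force: 30.0
```

Run:
```python
from h import *
s=grab('side','side5.png');o=cv2.imread('pics/side4.png')[:,:,::-1]
cv2.imwrite('pics/c8.png',cv2.resize(s['pixels'][195:320,140:320,::-1],None,fx=4.4,fy=4.4,interpolation=cv2.INTER_CUBIC))
print(env.state()['tool_pos'])
```

```text
[0.47040366 0.14142612 0.20151224]
```

View pics/c8.png

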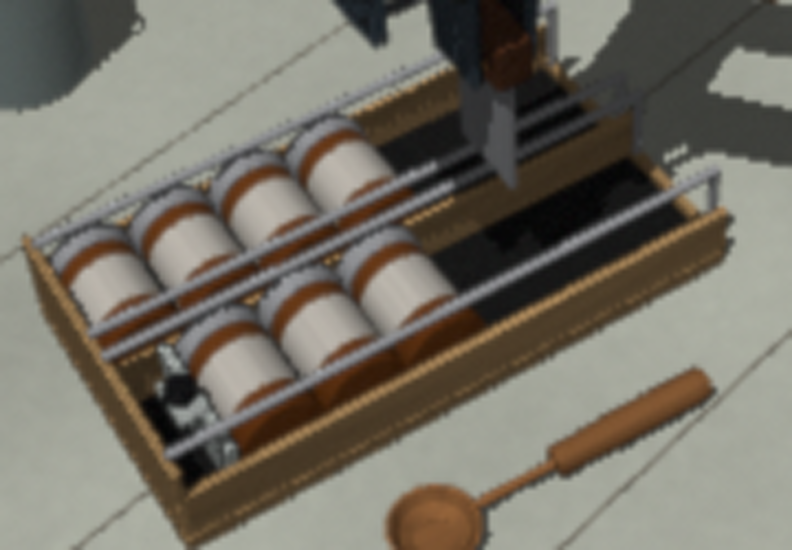

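The jars stay closed up in the crop at (240,365), (320,315) and (395,280). I'll go back to the block.

carry_out(series=[[[0, 0, 1.4], [8, -28, 0], 1], [[0, 0, 1.4], [8, -28, 0], 1], [[0, 0, 1.4], [8, -28, 0], 1], [[0, 0, 1.4], [8, -29, 0], 1], [[0, 0, 1.4], [8, -29, 0], 1], [[0, 0, 1.5], [8, -29, 0], 1], [[0, 0, 1.5], [8, -29, 0], 1], [[0, 0, 1.5], [8, -29, 0], 1], [[0, 0, 1.5], [8, -29, 0], 1], [[0, 0, 1.5], [8, -29, 0], 1], [[0, 0, 1.5], [7, -27, 0], 1], [[0, 0, 1.5], [7, -26, 0], 1]])

```text
time_s: 17.77
tool_pos: [0.564, -0.1993, 0.1997]
tcp_rot: [[0.997, 0.082, -0.003], [0.082, -0.997, 0.001], [-0.003, -0.001, -1.0]]
force: [0.8, -0.2, -1.4]
grip_width: 0.241
grip_force: 30.0
```

carry_out(series=[[[0, 0, 0], [0, 0, 0], 1], [[0, 0, 0], [0, 0, 0], 1]])

```text
time_s: 18.02
tool_pos: [0.5638, -0.1979, 0.2004]
tcp_rot: [[0.997, 0.081, -0.002], [0.081, -0.997, 0.001], [-0.002, -0.002, -1.0]]
force: [0.2, -0.0, -1.2]
grip_width: 0.239
grip_force: 30.0
```

carry_out(series=[[[0, 0, 0], [0.4, 0, -15], 1], [[0, 0, 0], [0, 0, -20], 1], [[0, 0, 0], [0, 0, -20], 1], [[0, 0, 0], [0, 0, -10], 1], [[0, 0, 0], [0, 0, -4], 1], [[0, 0, 0], [0, 0, -4], 1], [[0, 0, 0], [0, 0, -4], 1], [[0, 0, 0], [0, 0, 0], 1]])

```text
time_s: 19.02
tool_pos: [0.5649, -0.1987, 0.1245]
tcp_rot: [[0.997, 0.082, -0.0], [0.082, -0.997, -0.0], [-0.0, 0.0, -1.0]]
force: [-0.4, -0.4, -1.4]
grip_width: 0.242
grip_force: 30.0
```

carry_out(series=[[[0, 0, 0], [0, 0, -3], 1], [[0, 0, 0], [0, 0, -3], 1], [[0, 0, 0], [0, 0, -3], 1], [[0, 0, 0], [0, 0, 0], 1]])

```text
time_s: 19.52
tool_pos: [0.5647, -0.1986, 0.1151]
tcp_rot: [[0.997, 0.082, -0.001], [0.082, -0.997, 0.0], [-0.001, -0.0, -1.0]]
force: [0.1, -0.4, -1.2]
grip_width: 0.239
grip_force: 30.0
```

In the slot with no resistance.

carry_out(series=[[[0, 0, 0], [0, 0, -5], 1], [[0, 0, 0], [0, 0, -5], 1], [[0, 0, 0], [0, 0, -5], 1], [[0, 0, 0], [0, 0, -5], 1], [[0, 0, 0], [0, 0, -2], 1], [[0, 0, 0], [0, 0, 0], 1]])

```text
time_s: 20.27
tool_pos: [0.5648, -0.1986, 0.0933]
tcp_rot: [[0.997, 0.082, -0.0], [0.082, -0.997, 0.0], [-0.0, -0.0, -1.0]]
force: [-0.8, -0.0, -2.4]
grip_width: 0.238
grip_force: 30.0
```

carry_out(series=[[[0, 0, 0], [0, 0, -1], 1], [[0, 0, 0], [0, 0, -1], 1], [[0, 0, 0], [0, 0, 0], 1]])

```text
time_s: 20.65
tool_pos: [0.5649, -0.1986, 0.0915]
tcp_rot: [[0.997, 0.082, -0.0], [0.082, -0.997, -0.0], [-0.0, 0.0, -1.0]]
force: [0.6, 0.6, -1.3]
grip_width: 0.239
grip_force: 30.0
```

carry_out(series=[[[0, 0, 0], [0, 0, -1], 1], [[0, 0, 0], [0, 0, -0.7], 1], [[0, 0, 0], [0, 0, 0], 1]])

```text
time_s: 21.02
tool_pos: [0.5649, -0.1986, 0.09]
tcp_rot: [[0.997, 0.082, 0.0], [0.082, -0.997, -0.0], [0.0, 0.0, -1.0]]
force: [-0.8, 0.0, 1.0]
grip_width: 0.24
grip_force: 30.0
```

carry_out(series=[[[0, 0, 0], [0, 0, 0], 0.65], [[0, 0, 0], [0, 0, 0], 0.5], [[0, 0, 0], [0, 0, 0], 0.3], [[0, 0, 0], [0, 0, 0], 0], [[0, 0, 0], [0, 0, 0], 0], [[0, 0, 0], [0, 0, 0], 0]])

```text
time_s: 21.78
tool_pos: [0.5649, -0.1987, 0.0897]
tcp_rot: [[0.997, 0.082, -0.0], [0.082, -0.997, -0.0], [-0.0, 0.0, -1.0]]
force: [0.9, 0.5, -0.1]
grip_width: 0.865
grip_force: 0.0
```

carry_out(series=[[[0, 0, 0], [0, 0, 10], 0], [[0, 0, 0], [0, 0, 20], 0], [[0, 0, 0], [0, 0, 25], 0], [[0, 0, 0], [0, 0, 25], 0], [[0, 0, 0], [0, 0, 25], 0], [[0, 0, 0], [0, 0, 25], 0], [[0, 0, 0], [0, 0, 0], 0], [[0, 0, 0], [0, 0, 0], 0]])

```text
time_s: 22.78
tool_pos: [0.5643, -0.1984, 0.2191]
tcp_rot: [[0.997, 0.082, -0.001], [0.082, -0.997, 0.0], [-0.001, -0.0, -1.0]]
force: [-0.3, -0.2, 0.3]
grip_width: 1.002
grip_force: 0.0
```

Run:
```python
from h import *
s=grab('side','side6.png');print(env.state()['tool_pos'])
f=lambda x,y,w,h,k:cv2.resize(s['pixels'][y:y+h,x:x+w,::-1],None,fx=k,fy=k,interpolation=cv2.INTER_CUBIC)
cv2.imwrite('pics/c9.png',f(140,120,200,150,4))
```

```text
[ 0.56416396 -0.19838629  0.21857777]
```

View pics/c9.png

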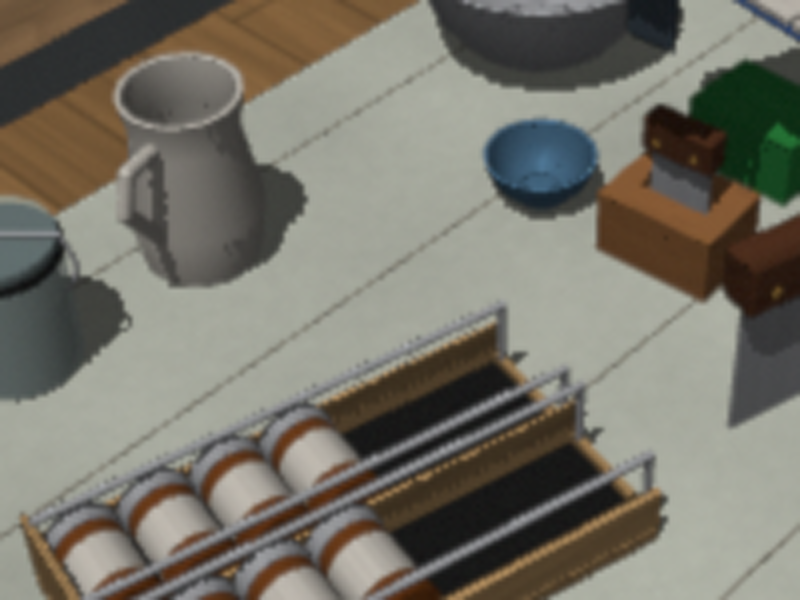

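The scraper stands released in its block at (685,160) in the crop, the bowl is in place at (540,160), and the jars are still closed up.

```bash
python3 -c "
from cell import env
print(env.job_done())"
```

```text
the job is handed in; nothing more can be done
None
```

I handed the job in at about 23 s: the three jars are closed up against the end stop after a steady press of about 5 N, and the scraper stands released in its block with the bowl and spoon undisturbed; no verdict was shown.

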